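Index the tool turret and pull the worn cartridge

TASK

The red-banded cutter cartridge on the tube-end finishing turret is worn out. Lift the turret's spring index plunger by its orange knob, turn the turret one station so that the red cartridge comes to the open front, and let the plunger drop fully home; then pull the cartridge straight up out of its spring catch and stand it upright in the steel tray beside the spent cutter. The blue cartridge stays in the turret, and everything else on the bench stays where it is.

Things in the scene. Friction and masses are not known exactly. Their poses are not given: they have to be found in the camera images.
- machine: Tube-end finishing machine, bolted down: black base plate 335 x 260 x 14 mm, a tool turret on a vertical axis, behind it a black column 334 mm high whose tube clamp reaches over the rear of the turret, its vertical tube up to 412 mm high. Origin: on the turret's axis at bench height; +x to the rear (column), -x to the open front, z up.
- guard_edge (a point): Middle of the aluminium front edge of the fixed clear guard plate over the turret: 40 mm in front of the turret's axis, underside 260 mm, top 268 mm above the bench. The plate runs from here back to the column, 220 mm wide; only the front station is open from above. The edge is 60 mm behind the axis of a cartridge at the front.
- index_ring: Fixed bevelled aluminium ring under the turret, up to 55 mm high, radius up to 102 mm; origin as the machine's. It has ten notches, one each 36 degrees (0.628 rad), one of them at turret angle 0. A notch is 13 mm wide and the plunger's round-tipped pin 10 mm, so a home pin has about 1.5 mm of play either way.
- turret_axis (a point): Point on the turret's axis level with the top of its aluminium disc (145 mm above the bench). The disc has radius 139 mm and is 14 mm thick; its rim reaches 8 mm farther out than the knob's middle, 40 mm above it. A yellow mark on the disc stands above the knob. Axes as machine.
- load_point (a point): Fixed point of the machine, 100 mm in front (machine -x) of the turret's axis, level with the disc's top: middle of the open front station, where a cartridge turned to the front stands. Socket walls are 26 mm high, with 1 mm of play; a sprung nose holds the cartridge by a groove: an upward pull of up to about 15 N frees it within the first 6 mm.
- turret (a joint): Angle of the turret about its vertical axis, rad, positive counter-clockwise from above; 0 (within 0.01) at the start, plunger in its notch. With the plunger lifted out of its notch it turns freely both ways, with friction of about 0.25 N m.
- plunger (a joint): Lift of the index plunger along its own axis, m: 0 fully home in a notch, about 0.009 when the pin's round tip rides on the index ring between notches, 0.016 at its stop. A spring pushes it down with about 6 N at 0 and 13 N at the stop. It is carried round by the turret.
- knob: Orange plunger knob, 34 mm across, 34 mm long. Origin at its middle: 131 mm from the turret axis, 91 mm up when home; at turret angle 0 it is on the machine's left (+y) side. Its z is the plunger's axis, leaning 40 degrees from vertical, outwards: the knob lifts along it, and a tool must come down it, for the turret's disc overhangs. Under it a sleeve 22 mm across.
- red_cartridge: Worn cutter cartridge, upright, 92 mm high, 42 mm across below; grip part 38 mm across from 34 to 74 mm above its foot, with a red band; a cutter cone on top. Origin at the middle of its foot, z up; about 0.3 kg. Starts in one of the two turret sockets 36 degrees to the left and right of the front one, 100 mm from the turret's axis.
- blue_cartridge: The same cartridge with a blue band, in the other of those two sockets; still good, it stays in.
- tray: Steel tray fixed on the bench, to the left or right of the machine, 160 (x) x 170 (y) x 30 mm, walls 4 mm. Origin under its middle.
- tray_floor (a point): Middle of the tray's inner floor, 4 mm above the bench; axes as the tray's.
- spent_cutter: A cartridge of the same shape with a grey band, standing loose in the tray, 45 mm from its middle towards the tray's +y wall. Origin at the middle of its foot.
- caliper: Digital caliper lying flat in front of the machine, 235 mm long, 15 mm high. Origin under its middle.
- pliers: Yellow-handled pliers lying flat, 180 mm long, 14 mm high. Origin near the middle.
- deburrer_a: Blue cone deburring tool, standing, 46 mm across, 67 mm high. Origin at its foot.
- deburrer_b: A second one, the same.
- drill: Green cordless drill lying on its side, about 210 x 210 x 62 mm. Origin under its barrel.
Not all that is in view belongs to the job. Leave any yellow look-alike of the blue_cartridge alone.

How it is judged (in metres and radians):
On the way, in this order (a step that is already met when the one before it is completed fails the run):
1. the plunger is lifted clear of its notch (value of joint plunger above 0.0095 m), for 0.1 s.
2. the red cartridge, still in its socket, stands at the front, the plunger has dropped fully home in the notch and the knob is let go ((value of joint turret between 0.5983 and 0.6583 rad or value of joint turret between -0.6583 and -0.5983 rad) and value of joint plunger below 0.002 m and horizontal distance between red_cartridge and load_point below 0.008 m and height (world z) of red_cartridge below 0.151 m and contact force between the fingers and knob below 0.3 N), for 0.3 s.
3. the red cartridge is lifted out of its socket (height (world z) of red_cartridge above 0.175 m and value of joint plunger below 0.002 m and (value of joint turret between 0.5983 and 0.6583 rad or value of joint turret between -0.6583 and -0.5983 rad)), for 0.1 s.
At the end, for the whole second after the job is handed in: Turret one 36 degree station from its start (within 0.03 rad), emptied socket in front, plunger home (within 2 mm); blue cartridge seated (within 6 mm, 0.15 rad); red cartridge and spent cutter both at rest, upright (within 0.12 rad), on the tray floor (within 5 mm), inside its walls ((value of joint turret between 0.5983 and 0.6583 rad or value of joint turret between -0.6583 and -0.5983 rad) and value of joint plunger below 0.002 m and horizontal distance between blue_cartridge and load_point above 0.1 m and height (world z) of blue_cartridge below 0.151 m and angle between blue_cartridge's own z axis and vertical below 0.15 rad and x of red_cartridge in the frame of tray_floor between -0.065 and 0.065 m and y of red_cartridge in the frame of tray_floor between -0.07 and 0.07 m and z of each of red_cartridge, spent_cutter in the frame of tray_floor below 0.005 m and angle between each of red_cartridge, spent_cutter's own z axis and vertical below 0.12 rad and linear speed of each of red_cartridge, spent_cutter below 0.02 m/s and x of spent_cutter in the frame of tray_floor between -0.065 and 0.065 m and y of spent_cutter in the frame of tray_floor between -0.07 and 0.07 m); the robot touches nothing.
It fails at once if the blue cartridge is pulled out of its socket (height (world z) of blue_cartridge above 0.16 m).
It fails at once if the spent cutter in the tray is knocked over or shoved (more than 25 mm) (angle between spent_cutter's own z axis and vertical above 0.5 rad or distance of spent_cutter from where it was at the start of the episode above 0.025 m).
It fails at once if the caliper, pliers, deburring tools or drill are shifted by more than 25 mm (distance of any of caliper, pliers, deburrer_a, deburrer_b, drill from where it was at the start of the episode above 0.025 m).
It also fails if it takes over 72 s, if anything falls off the work surface, if the arm or the gripper's body presses on something with over 40 N, if the wrist force passes 120 N, or if a joint passes its speed limit or range.

ROBOT

A 7-joint arm with a two-finger parallel gripper is mounted at the origin on the work surface. World frame = base frame: x ahead of the robot, y to its left, z up, the work surface at z = 0. Lengths are in m, angles in degrees, forces in N, time in s.
With the tool pointing down it reaches from about 0.425 to 0.875 m from the base axis. Payload 4.7 kg.
Tool frame: the origin (TCP) lies midway between the tips of the shut fingers; the grasp point (between the pads) lies 19 mm behind it (grip_depth is the distance from the TCP to the grasp point, in m); z points along the fingers, y is the line along which they close (so a half turn about z gives the same grasp; the last joint's range is limited). The gripper opens to 87 mm and grips with 3 to 60 N. Pads are 19 mm wide; open, the fingers measure 117 mm over their backs; the gripper's body (75 mm by 190 mm) begins 51 mm behind the grasp point.
Start: joints at [69.162, 18.392, -4.016, 83.108, 1.295, 78.541, -3.26], TCP at [0.24, -0.604, 0.223] pointing down, gripper open.
Joint ranges: [-163.93, 163.93], [-17.29, 119.83], [-79.2, 71.16], [3.27, 140.29], [-89.18, 269.18], [5.43, 117.66], [-154.24, 154.24]. Speed limits (degrees/s): [147.25, 147.25, 180, 180, 180, 180, 180].

INTERFACE

Orientations are given as [roll, pitch, yaw] about the fixed x, y, z axes, in that order (R = Rz(yaw) Ry(pitch) Rx(roll)).
In Python, from plant import read_state, camera, camera_params, close_job, grip_depth gives the robot as it stands.
- The arm moves only by the tool arm_command, never from a script. Its argument "moves" is a list of rows, each a list of 3 entries, a list of its own where there are three numbers: the turn, a rotation vector about the tool's x, y, z scaled (see below), then the shift along the tool's x, y, z scaled (see below), then the opening, from -1 (shut) to 1 (fully open). In form: [[[ax, ay, az], [x, y, z], gripper], ...]. A call has 1 to 5 rows; each row shifts and turns the commanded pose from where the row before left it, along the tool's axes as they then stand; what a row does not reach is not made up. The controller multiplies each number of a shift by 500 mm and each number of a turn by 6 degrees. A row lasts 1/10 s, in which the tool goes at most 50 mm and 8.59 degrees, less where a joint would pass 70% of its speed; a pose out of reach is approached as far as the arm can. A call with a number of a shift or a turn outside -1 to 1 is refused whole. A call with a gripper value outside its range is refused whole. The fingers move at their own pace and stop on an object; the grip force is fixed at half the most. Time passes only in rows, so rows that do not move let the fingers close. It gives the time, the measured TCP pose, the force, the opening and the grip force at its end, in the units of the state.
- read_state(): the state, without advancing time (a new reading comes with each control period).
- camera(name): name is "scene" or "top"; returns the picture (480x640x3 uint8, red, green, blue); there is no depth.
- camera_params(name): a dict with "intrinsics" (3x3 intrinsics, pixels), "k1" (the pictures are not rectified: a ray, as slopes to the right and down, at radius r is drawn at 1 + k1 r^2 times it, then the intrinsics apply), "position" and "rotation" of the camera in the world. Camera axes: x right, y up, looking along -z (the intrinsics and any distortion apply to the point x, -y, -z); pixel columns grow to the right and rows downward; lengths in m; the calibration is good to about 2 mm. A picture is of the moment at which its call begins. camera_params takes no time and is no camera call.
- close_job(): hands the job in; it is judged then, once.
The state is a dict: "time_s": time; "q": joint angles; "qd": joint speeds; "joint_efforts": joint torques, N m; "position": TCP position; "tcp_rot": TCP orientation; "contact_force": force on the tool from outside, world axes, zero at the start; "ft_torque": the same for the moment, N m; "opening": opening from 0.0 (shut) to 1.0 (fully open); "gripper_force": force on a finger pad.
Only numpy, scipy, OpenCV 4.12 (cv2) and the standard library are available. Lean on these libraries where they do the work, as an engineer would, in place of code of your own. Each camera call takes 0.05 s, during which the arm holds its last target. There are 200 camera calls.

## Working session

There is one attempt and no reset: what is moved stays moved. The work goes in short steps, Python scripts to look and compute and a tool call to move; the robot and the scene stay as the last step left them, time stands still between calls to the robot, and variables do not carry over. Pictures are saved under pics/ and viewed, at most 10 in all, crops included, and the job is handed in when it is done.

Besides the shell and the picture viewer there is one more tool, called after "Emit:" as a command line: name --argument value ..., lists and objects as JSON in quotes. arm_command: Moves the arm, as the interface text tells. Its arguments: {"type":"object","properties":{"moves":{"type":"array"}},"required":["moves"]}

```bash
mkdir -p pics; ls; python3 - <<'E'
from plant import *
import cv2,json
for n in("scene","top"):
    cv2.imwrite(f"pics/{n}0.png",camera(n)[:,:,::-1]); print(n,camera_params(n))
print(read_state(),grip_depth)
E
```

```text
pics
scene {'intrinsics': array([[544.37418664,   0.        , 320.9527379 ],
       [  0.        , 544.37418664, 237.99234051],
       [  0.        ,   0.        ,   1.        ]]), 'k1': -0.019263223958365886, 'position': array([0.78481909, 0.99133835, 1.04186413]), 'rotation': array([ 48.58127682,   0.93649994, 165.03268821])}
top {'intrinsics': array([[598.14950481,   0.        , 316.04307589],
       [  0.        , 598.14950481, 236.43547701],
       [  0.        ,   0.        ,   1.        ]]), 'k1': -0.18888234568418144, 'position': array([0.28131574, 0.00503079, 1.66655588]), 'rotation': array([ 10.65717885,  -0.15719015, -88.92928354])}
{'time_s': 0.1, 'q': array([69.15949816, 18.43530372, -4.0162388 , 83.1679134 ,  1.29729806,
       78.54119924, -3.25971557]), 'qd': array([-0.01333404, -0.1082715 , -0.02626004, -0.12745876,  0.06476338,
        0.02312547,  0.00967727]), 'joint_efforts': array([-1.38617170e-04, -4.92571485e+01, -4.05714791e-01, -3.13399708e+01,
       -6.42059580e-02,  3.94327752e-02,  5.42492148e-05]), 'position': array([ 0.23955521, -0.60371111,  0.22156542]), 'tcp_rot': array([-1.79900947e+02,  7.49776013e-03,  2.16515171e+01]), 'contact_force': array([-0.04424984,  0.75167428,  1.19947163]), 'ft_torque': array([ 0.05127178, -0.01185009,  0.0029583 ]), 'gripper_force': 0.0, 'opening': 1.0052612773182863} 0.0187
```

View pics/scene0.png

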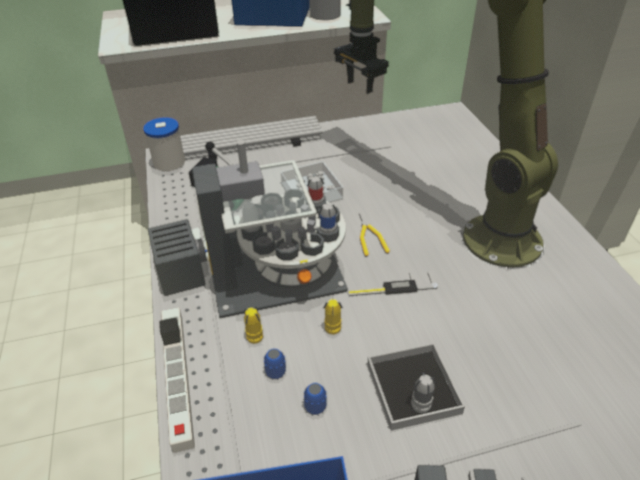

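View pics/top0.png

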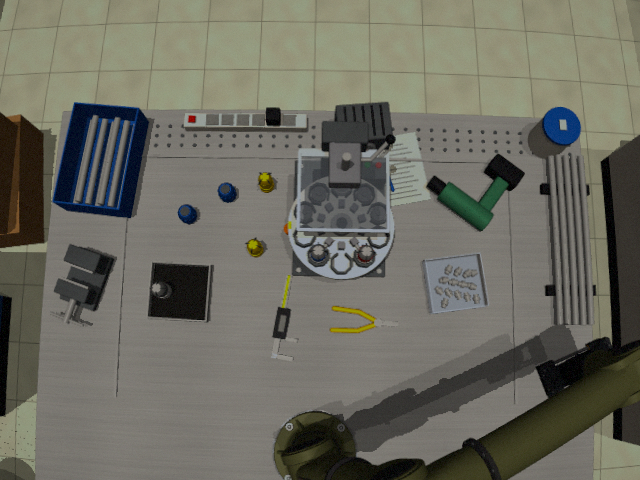

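The scene view shows the knob at about (305,276), the blue band at (328,218), the red band at (317,188) on the far (-y) side, and the tray with the spent cutter at (415,385) and (424,390). The top view shows the disc at (342,230), the cartridges at (318,254) and (366,256), the tray at (180,292), the spent cutter at (160,290), yellow look-alikes at (266,182) and (255,246), and the deburrers at (227,192) and (187,214).

Next I'll measure these and check a close crop.

```bash
cat > h.py <<'E'
import numpy as np,cv2
from scipy.spatial.transform import Rotation as R
from plant import camera_params
P={n:camera_params(n) for n in("scene","top")}
def rot(n): return R.from_euler('xyz',P[n]['rotation'],degrees=True).as_matrix()
def ray(n,px):
    p=P[n];u=cv2.undistortPoints(np.array([[px]],float),p['intrinsics'],np.array([p['k1'],0,0,0]))[0,0]
    d=rot(n)@[u[0],-u[1],-1]; return p['position'],d/np.linalg.norm(d)
def plane(n,px,z):
    o,d=ray(n,px); return o+d*(z-o[2])/d[2]
def tri(a,b):
    o1,d1=ray("scene",a);o2,d2=ray("top",b)
    s=np.linalg.lstsq(np.c_[d1,-d2],o2-o1,rcond=None)[0]
    p,q=o1+s[0]*d1,o2+s[1]*d2; return (p+q)/2,np.linalg.norm(p-q)
def proj(n,X):
    p=P[n];c=(np.atleast_2d(X)-p['position'])@rot(n)*[1,-1,-1]
    return cv2.projectPoints(c[:,None,:].astype(float),np.zeros(3),np.zeros(3),p['intrinsics'],np.array([p['k1'],0,0,0]))[0][:,0]
def blobs(im,lo,hi,box,amin=8):
    h=cv2.cvtColor(im,cv2.COLOR_BGR2HSV);m=cv2.inRange(h,lo,hi);k=np.zeros_like(m);x0,y0,x1,y1=box;k[y0:y1,x0:x1]=1
    n,l,s,c=cv2.connectedComponentsWithStats(m*k)
    return [(s[i,4],s[i,:4].tolist(),c[i].round(1).tolist()) for i in range(1,n) if s[i,4]>=amin]
E
python3 - <<'E'
from h import *
S=cv2.imread('pics/scene0.png');T=cv2.imread('pics/top0.png')
for n,im,b in(("scene",S,(220,160,370,300)),("top",T,(270,200,410,290))):
    print(n,'orange',blobs(im,(5,150,130),(18,255,255),b,4))
    print(n,'red',blobs(im,(0,90,50),(4,255,255),b,4),blobs(im,(170,90,50),(180,255,255),b,4))
    print(n,'blue',blobs(im,(105,90,40),(125,255,255),b,4))
    print(n,'yellow',blobs(im,(19,120,120),(32,255,255),b,4))
a=cv2.resize(S[150:300,210:360],(600,600),interpolation=2)
b=cv2.resize(T[110:290,270:410],(0,0),fx=3.3,fy=3.3,interpolation=2)
o=np.zeros((600,1070,3),np.uint8);o[:,:600]=a;o[:b.shape[0],605:605+b.shape[1]]=b
cv2.imwrite('pics/crop1.png',cv2.resize(o,(800,449)))
g=cv2.cvtColor(T,6)
m=(cv2.inRange(g,0,75))[250:335,135:225]
cs=max(cv2.findContours(m,0,2)[0],key=cv2.contourArea);r=cv2.minAreaRect(cs);print('tray',r)
for c in cv2.boxPoints(r)+[135,250]: print(c,plane('top',c,0.03))
print('spent top',plane('top',(158,290),.09))
E
```

```text
scene orange [(np.int32(119), [298, 270, 13, 12], [304.3, 275.7])]
scene red [(np.int32(118), [309, 188, 14, 12], [315.7, 193.7])] []
scene blue [(np.int32(123), [321, 217, 14, 11], [327.7, 221.9])]
scene yellow [(np.int32(133), [360, 225, 10, 31], [363.8, 238.7]), (np.int32(10), [301, 260, 6, 3], [303.7, 260.8]), (np.int32(33), [350, 290, 20, 3], [359.4, 291.0])]
top orange [(np.int32(30), [284, 224, 4, 9], [285.6, 228.1])]
top red [(np.int32(6), [358, 257, 4, 4], [359.3, 258.5]), (np.int32(4), [371, 256, 2, 3], [371.5, 257.0]), (np.int32(5), [363, 260, 3, 2], [364.2, 260.4])] []
top blue [(np.int32(25), [311, 255, 14, 7], [317.4, 258.6])]
top yellow [(np.int32(23), [288, 221, 3, 8], [289.0, 224.7]), (np.int32(40), [285, 275, 5, 15], [287.3, 282.1])]
tray ((42.98823165893555, 40.65293884277344), (56.83210372924805, 54.991390228271484), 4.39870548248291)
[147.54705811 315.88822937] [0.35682593 0.46799599 0.03      ]
[151.76470184 261.05882168] [0.51027043 0.46525582 0.03      ]
[208.42940521 265.41764832] [0.50172817 0.30342751 0.03      ]
[204.21176147 320.24705505] [0.34985842 0.30821035 0.03      ]
spent top [0.42409834 0.42629082 0.09      ]
```

View pics/crop1.png

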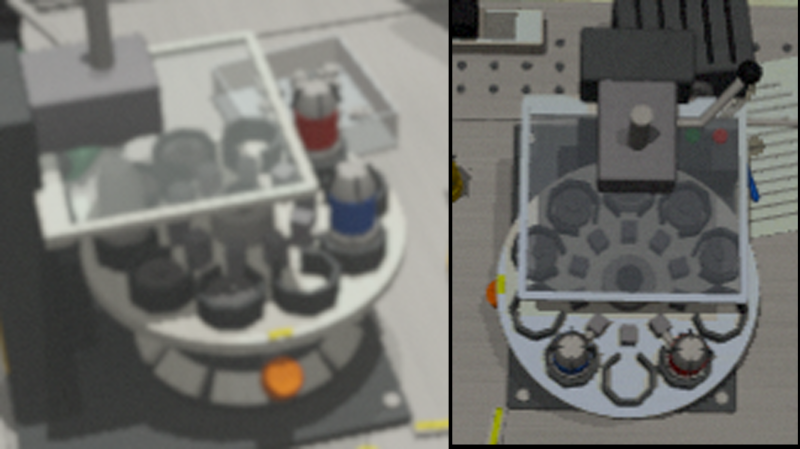

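The crop confirms the choice. The red band is in the right (-y) socket at scene pixel (316,194), the blue band is in the left socket at (328,222), and the front socket is empty. The orange knob is at (304,276), under the yellow mark. The turret therefore has to turn clockwise, to -36°.

```bash
python3 - <<'E'
from h import *
from scipy.optimize import least_squares
S=cv2.imread('pics/scene0.png');T=cv2.imread('pics/top0.png')
h=cv2.cvtColor(T,cv2.COLOR_BGR2HSV)
m=cv2.inRange(h,(85,0,150),(135,70,255));m[:, :280]=0;m[:232]=0;m[285:]=0;m[:,400:]=0
c=max(cv2.findContours(m,0,1)[0],key=cv2.contourArea)[:,0]
c=np.array([p for p in c if p[1]>240 or p[0]<300 or p[0]>385])
X=np.array([plane('top',p,.145)[:2] for p in c])
f=least_squares(lambda v:np.hypot(*(X-v[:2]).T)-v[2],[.6,0,.139],loss='soft_l1',f_scale=.001)
print('disc',f.x,len(X))
A=f.x[:2]
for nm,s,t,z in(('knob',(304.3,275.7),(285.6,228.1),.1),('red',(315.7,193.7),(365.7,251.9),.2),('blue',(327.7,221.9),(319,251.9),.2)):
    print(nm,'tri',tri(s,t),'plane scene',plane('scene',s,z),'top',plane('top',t,.235))
y=plane('top',(289,224.7),.145);print('mark',y,np.linalg.norm(y[:2]-A),np.degrees(np.arctan2(*(y[:2]-A)[::-1])))
r,b=plane('top',(365.7,251.9),.235)[:2],plane('top',(319,251.9),.235)[:2]
for q in(r,b): print(np.linalg.norm(q-A),np.degrees(np.arctan2(*(q-A)[::-1])))
# spent + clamp/column
h2=cv2.cvtColor(S,6)
for q in [(421,405),(424,375)]: print('spent',plane('scene',q,.004),plane('scene',q,.096))
print('column top corners',plane('top',(322,150),.334),plane('top',(367,150),.334))
print('guard edge',plane('top',(299,231),.268),plane('top',(389,231),.268))
E
```

```text
disc [ 0.60281224 -0.05809213  0.13460554] 303
knob tri (array([0.59793952, 0.08681243, 0.10753064]), np.float64(0.004655074509480223)) plane scene [0.59851114 0.07830195 0.1       ] top [0.57001704 0.08087397 0.235     ]
red tri (array([ 0.51953374, -0.11780128,  0.19107947]), np.float64(0.005254894779813081)) plane scene [ 0.52008095 -0.10463045  0.2       ] top [ 0.51485208 -0.11509889  0.235     ]
blue tri (array([ 0.51860362, -0.00128167,  0.18818528]), np.float64(0.0036151729346590947)) plane scene [0.52074139 0.01343562 0.2       ] top [ 0.51273268 -0.00174075  0.235     ]
mark [0.59734768 0.07705672 0.145     ] 0.13525927840976776 92.3154130816436
0.10481774816806054 -147.05282619460013
0.10625349230510732 147.97099977288522
spent [0.43115963 0.43003255 0.004     ] [0.46250927 0.47978871 0.096     ]
spent [0.39532452 0.36166006 0.004     ] [0.42985072 0.417477   0.096     ]
column top corners [ 0.73813513 -0.00402927  0.334     ] [ 0.7404987  -0.10949736  0.334     ]
guard edge [0.5569203  0.04697313 0.268     ] [ 0.56109086 -0.16804034  0.268     ]
```

```bash
python3 - <<'E'
from h import *
from scipy.optimize import least_squares
T=cv2.imread('pics/top0.png');S=cv2.imread('pics/scene0.png')
h=cv2.cvtColor(T,cv2.COLOR_BGR2HSV)
# radial edge: last bright->dark transition walking inward, from the top view
g=cv2.cvtColor(T,6).astype(float);sat=h[:,:,1].astype(float)
hue=h[:,:,0]
m=((hue>85)&(hue<135)&(g>140)).astype(np.uint8)
c0=np.array([.600,-.059]);pts=[]
for a in np.radians(np.arange(110,255,2)):
    rr=np.arange(.12,.155,.0005)
    W=np.c_[c0[0]+rr*np.cos(a),c0[1]+rr*np.sin(a),np.full(len(rr),.145)]
    p=proj('top',W).astype(np.float32)
    v=cv2.remap(g.astype(np.float32),p[:,:1],p[:,1:],1)[:,0]
    i=np.argmin(np.gradient(cv2.GaussianBlur(v[:,None],(1,7),0)[:,0])); pts.append(np.r_[W[i,:2],rr[i],np.degrees(a)])
X=np.array(pts)
for fix in(0,1):
    f=least_squares(lambda v:np.hypot(*(X[:,:2]-v[:2]).T)-(.139 if fix else v[2]),[.6,-.06,.139],loss='soft_l1',f_scale=.001);print(f.x,np.median(abs(f.fun)))
A=np.array([*f.x[:2],0]);
for ax in (A,np.array([.598,-.0595,0])):
  for yaw in(0,1.1):
    M=R.from_euler('z',yaw,degrees=True).as_matrix();w=lambda *v:ax+M@v
    print(yaw,'knobtop scene',proj('scene',w(0,.131+.011,.091+.013)),'top',proj('top',w(0,.142,.104)),'mark',proj('top',w(0,.134,.145)),'guard',proj('top',[w(-.04,.11,.268),w(-.04,-.11,.268)]).tolist(),'red',proj('scene',w(-.0809,-.0588,.199)),'blue',proj('scene',w(-.0809,.0588,.199)))
E
```

```text
[ 0.59707208 -0.05752727  0.13822894] 0.00039286115815012623
[ 0.59801186 -0.05744388  0.139     ] 0.0003644360588541673
0 knobtop scene [[305.05169032 276.27115753]] top [[286.8371607  227.54353354]] mark [[289.19940852 224.45344213]] guard [[296.6703258713573, 230.50695026692443], [388.75736923556093, 232.25888458432252]] red [[315.69178337 191.23646506]] blue [[327.81387339 218.90598545]]
1.1 knobtop scene [[306.14542425 276.04307213]] top [[286.81838378 228.54563418]] mark [[289.18188531 225.42262804]] guard [[296.97896094499987, 231.37908519467578], [389.06460387708745, 231.395071124277]] red [[315.11620723 190.96942429]] blue [[328.08246169 218.43414975]]
0 knobtop scene [[304.85480293 275.68576365]] top [[287.60726877 227.56222312]] mark [[289.98963017 224.47255758]] guard [[297.5321999397352, 230.52799580262572], [389.61274369721133, 232.28026294136822]] red [[315.4973357  190.78181124]] blue [[327.5931856  218.39066486]]
1.1 knobtop scene [[305.94737182 275.45816631]] top [[287.58874156 228.56435595]] mark [[289.97235765 225.44177366]] guard [[297.84109217387936, 231.4001557090457], [389.91967992423326, 231.41649985949505]] red [[314.92249654 190.51534947]] blue [[327.86169389 217.91988238]]
```

```bash
cat >> h.py <<'E'
from plant import read_state
AX=np.array([.598,-.058,0]);YAW=0.4
def pose():
    s=read_state();return np.array(s['position']),R.from_euler('xyz',s['tcp_rot'],degrees=True),s
def knobpose(ang,along,spin=0):
    """tool at knob; ang=turret angle deg, along=grasp point distance out along knob axis from its home middle (m), spin about tool z"""
    W=R.from_euler('z',YAW+ang,degrees=True);a=np.array([0,np.sin(np.radians(40)),np.cos(np.radians(40))])
    y=np.array([1.,0,0]);z=-a;M=np.c_[y.copy()*0,y,z];M[:,0]=np.cross(y,z)
    p=AX+W.apply([0,.131,.091]+a*(along-.0187))
    return p,W*R.from_matrix(M)*R.from_euler('z',spin,degrees=True)
def down(yaw): return R.from_euler('xyz',[180,0,yaw],degrees=True)
def go(p,Rt=None,verbose=True):
    """turn in present tool frame (units), then shift in present frame and in target frame (units)"""
    p0,R0,s=pose();d=np.asarray(p)-p0
    print('pos',p0.round(4),'rpy',np.round(s['tcp_rot'],1),'d',d.round(4),'F',np.round(s['contact_force'],1),'open',round(s['opening'],3),'t',s['time_s'])
    print(' shift now-frame u',(R0.inv().apply(d)/.5).round(4),'rows>=',np.ceil(np.linalg.norm(d)/.05))
    if Rt is not None:
        v=np.degrees((R0.inv()*Rt).as_rotvec())/6
        print(' turn u',v.round(3),'rows>=',np.ceil(np.abs(v).max()),' shift in target frame u',(Rt.inv().apply(d)/.5).round(4))
E
python3 - <<'E'
from h import *
for q in((255,246),(266,182),(227,192),(187,214)): print(q,plane('top',q,.07).round(3))
go([.45,-.25,.42],down(90))
print(knobpose(0,.13,-12)[0],knobpose(0,.005,-12)[0],knobpose(-36,.005)[0])
E
```

```text
(255, 246) [0.552 0.171 0.07 ]
(266, 182) [0.733 0.148 0.07 ]
(227, 192) [0.702 0.255 0.07 ]
(187, 214) [0.638 0.363 0.07 ]
pos [ 0.2396 -0.6037  0.2216] rpy [-179.9    0.    21.7] d [0.2104 0.3537 0.1984] F [-0.   0.8  1.2] open 1.005 t 0.1
 shift now-frame u [ 0.6522 -0.5029 -0.3961] rows>= 10.0
 turn u [-1.5000e-02 -9.0000e-03 -1.1391e+01] rows>= 12.0  shift in target frame u [ 0.7074  0.4209 -0.3969]
[0.596586   0.14453733 0.17626075] [0.59714693 0.06419083 0.08050519] [0.66913182 0.04135588 0.08050519]
```

Emit:
arm_command --moves '[[[0,0,0],[0.06,-0.04,-0.04],1],[[0,0,0],[0.06,-0.04,-0.04],1],[[0,0,0],[0.06,-0.04,-0.04],1],[[0,0,0],[0.06,-0.04,-0.04],1],[[0,0,0],[0.06,-0.04,-0.04],1]]'

```text
time_s: 0.6
position: [0.3428, -0.4544, 0.3229]
tcp_rot: [-180.0, 0.0, 21.6]
contact_force: [0.4, 0.2, 0.6]
opening: 1.002
gripper_force: 0.0
```

Emit:
arm_command --moves '[[[0,0,0],[0.06,-0.04,-0.04],1],[[0,0,0],[0.06,-0.04,-0.04],1],[[0,0,0],[0.06,-0.04,-0.04],1],[[0,0,0],[0.06,-0.04,-0.04],1],[[0,0,0],[0.06,-0.04,-0.04],1]]'

```text
time_s: 1.1
position: [0.4452, -0.3062, 0.4231]
tcp_rot: [-180.0, 0.0, 21.6]
contact_force: [0.1, -0.5, -0.2]
opening: 0.998
gripper_force: 0.0
```

```bash
python3 - <<'E'
from h import *
go([.47,.2,.42],down(90))
E
```

```text
pos [ 0.4452 -0.3062  0.4231] rpy [-180.     0.    21.6] d [ 0.0248  0.5062 -0.0031] F [ 0.1 -0.5 -0.2] open 0.998 t 1.1
 shift now-frame u [ 0.4193 -0.9228  0.0062] rows>= 11.0
 turn u [-5.0000e-03  2.0000e-03 -1.1394e+01] rows>= 12.0  shift in target frame u [1.0124 0.0495 0.0061]
```

Emit:
arm_command --moves '[[[0,0,0],[0.038,-0.084,0],1],[[0,0,0],[0.038,-0.084,0],1],[[0,0,0],[0.038,-0.084,0],1],[[0,0,0],[0.038,-0.084,0],1],[[0,0,0],[0.038,-0.084,0],1]]'

```text
time_s: 1.6
position: [0.4552, -0.0754, 0.4222]
tcp_rot: [180.0, 0.0, 21.6]
contact_force: [0.4, -0.9, 0.8]
opening: 1.0
gripper_force: 0.0
```

Emit:
arm_command --moves '[[[0,0,0],[0.038,-0.084,0],1],[[0,0,0],[0.038,-0.084,0],1],[[0,0,0],[0.038,-0.084,0],1],[[0,0,0],[0.038,-0.084,0],1],[[0,0,0],[0.038,-0.084,0],1]]'

```text
time_s: 2.1
position: [0.466, 0.1546, 0.4224]
tcp_rot: [180.0, -0.0, 21.6]
contact_force: [1.1, -0.1, 0.1]
opening: 0.999
gripper_force: 0.0
```

Emit:
arm_command --moves '[[[0,0,0],[0.038,-0.084,0],1],[[0,0,-0.95],[0,0,0],1],[[0,0,-0.95],[0,0,0],1],[[0,0,-0.95],[0,0,0],1],[[0,0,-0.95],[0,0,0],1]]'

```text
time_s: 2.6
position: [0.4685, 0.199, 0.422]
tcp_rot: [-180.0, 0.0, 44.7]
contact_force: [-0.2, -0.2, 0.1]
opening: 0.996
gripper_force: 0.0
```

Emit:
arm_command --moves '[[[0,0,-0.95],[0,0,0],1],[[0,0,-0.95],[0,0,0],1],[[0,0,-0.95],[0,0,0],1],[[0,0,-0.95],[0,0,0],1],[[0,0,-0.95],[0,0,0],1]]'

```text
time_s: 3.1
position: [0.4685, 0.1988, 0.4221]
tcp_rot: [-180.0, 0.0, 73.2]
contact_force: [0.2, 0.2, 0.1]
opening: 1.001
gripper_force: 0.0
```

```bash
python3 - <<'E'
from h import *
go(*knobpose(0,.13,-12))
go(*knobpose(0,.20,-12))
E
```

```text
pos [0.4685 0.1988 0.4221] rpy [-180.     0.    73.2] d [ 0.1281 -0.0542 -0.2458] F [0.2 0.2 0.1] open 1.001 t 3.1
 shift now-frame u [-0.0294  0.2769  0.4915] rows>= 6.0
 turn u [-0.313 -6.726 -4.667] rows>= 7.0  shift in target frame u [0.1734 0.298  0.4475]
pos [0.4685 0.1988 0.4221] rpy [-180.     0.    73.2] d [ 0.1278 -0.0093 -0.1922] F [0.2 0.2 0.1] open 1.001 t 3.1
 shift now-frame u [0.0565 0.2502 0.3843] rows>= 5.0
 turn u [-0.313 -6.726 -4.667] rows>= 7.0  shift in target frame u [0.1734 0.298  0.3075]
```

Emit:
arm_command --moves '[[[-0.04,-0.84,-0.58],[0,0,0],1],[[-0.04,-0.84,-0.58],[0,0,0],1],[[-0.04,-0.84,-0.58],[0,0,0],1],[[-0.04,-0.84,-0.58],[0,0,0],1]]'

```text
time_s: 3.5
position: [0.469, 0.1986, 0.4223]
tcp_rot: [-178.4, 20.3, 87.4]
contact_force: [-0.7, 0.9, -0.9]
opening: 0.999
gripper_force: 0.0
```

Emit:
arm_command --moves '[[[-0.04,-0.84,-0.58],[0,0,0],1],[[-0.04,-0.84,-0.58],[0,0,0],1],[[-0.04,-0.84,-0.58],[0,0,0],1],[[-0.04,-0.84,-0.58],[0,0,0],1],[[0,0,0],[0,0,0],1]]'

```text
time_s: 4.0
position: [0.4688, 0.2026, 0.4156]
tcp_rot: [-172.9, 34.3, 100.3]
contact_force: [-1.2, -0.0, -0.7]
opening: 1.001
gripper_force: 0.0
```

```bash
python3 - <<'E'
from h import *
go(*knobpose(0,.13,-12));print(read_state()['q'].round(1))
E
```

```text
pos [0.4688 0.2026 0.4156] rpy [-172.9   34.3  100.3] d [ 0.1278 -0.058  -0.2394] F [-1.2 -0.  -0.7] open 1.001 t 4.0
 shift now-frame u [0.1379 0.2888 0.4534] rows>= 6.0
 turn u [-0.09  -0.875 -0.629] rows>= 1.0  shift in target frame u [0.1597 0.2944 0.4425]
[-28.6  15.7 -19.1  73.1  30.1 117.5 -32.1]
```

Emit:
arm_command --moves '[[[0,0,0],[0.023,0.048,0.06],1],[[0,0,0],[0.023,0.048,0.06],1],[[0,0,0],[0.023,0.048,0.06],1],[[0,0,0],[0.023,0.048,0.06],1],[[0,0,0],[0.023,0.048,0.06],1]]'

```text
time_s: 4.5
position: [0.5781, 0.1732, 0.2484]
tcp_rot: [-173.1, 33.9, 99.7]
contact_force: [-0.5, 0.3, 0.3]
opening: 0.998
gripper_force: 0.0
```

```bash
python3 - <<'E'
from h import *
go(*knobpose(0,.13,-12));print(read_state()['q'].round(1))
E
```

```text
pos [0.5781 0.1732 0.2484] rpy [-173.1   33.9   99.7] d [ 0.0185 -0.0287 -0.0722] F [-0.5  0.3  0.3] open 0.998 t 4.5
 shift now-frame u [0.0284 0.0451 0.1505] rows>= 2.0
 turn u [-0.106 -0.954 -0.695] rows>= 1.0  shift in target frame u [0.04   0.0459 0.1476]
[-22.9  26.5 -17.3  77.5  32.9 101.  -33. ]
```

Away from the height limit there is joint room again. I'll finish the turn and approach, then check with a picture.

Emit:
arm_command --moves '[[[-0.05,-0.48,-0.35],[0,0,0],1],[[-0.05,-0.48,-0.35],[0,0,0],1],[[0,0,0],[0.02,0.023,0.06],1],[[0,0,0],[0.02,0.023,0.06],1],[[0,0,0],[0,0,0],1]]'

```text
time_s: 5.0
position: [0.5948, 0.1502, 0.1838]
tcp_rot: [-169.5, 39.2, 106.2]
contact_force: [-0.0, 0.4, -0.3]
opening: 1.004
gripper_force: 0.0
```

```bash
python3 - <<'E'
from h import *
from plant import camera
go(*knobpose(0,.006,-12));print(read_state()['q'].round(1))
S=camera('scene')[:,:,::-1];T=camera('top')[:,:,::-1]
o=np.hstack([cv2.resize(S[170:330,220:380],(400,400),interpolation=2),cv2.resize(T[150:310,220:380],(400,400),interpolation=2)])
cv2.imwrite('pics/ap1.png',o)
E
```

```text
pos [0.5948 0.1502 0.1838] rpy [-169.5   39.2  106.2] d [ 0.0024 -0.0853 -0.1025] F [-0.   0.4 -0.3] open 1.004 t 5.0
 shift now-frame u [0.0013 0.006  0.2668] rows>= 3.0
 turn u [-0.082  0.038  0.026] rows>= 1.0  shift in target frame u [0.0003 0.0037 0.2668]
[-23.7  31.1 -16.3  81.1  38.3  97.2 -32.3]
```

View pics/ap1.png

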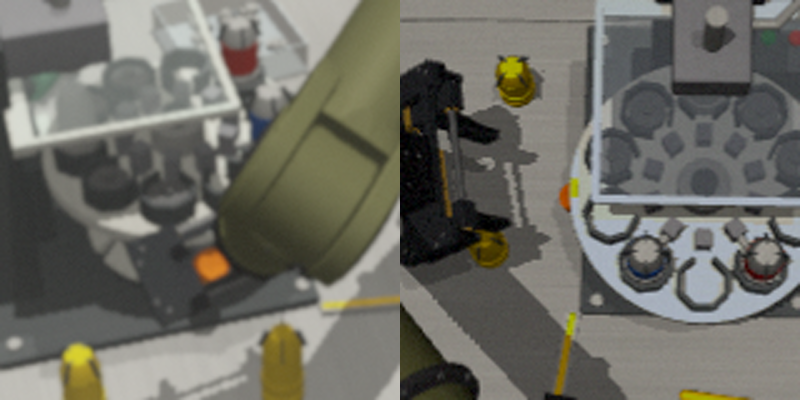

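The fingers straddle the knob: tips at crop (498,133) and (508,222), knob at (567,195), with the offset explained by parallax. Neither yellow piece is touched. Descending along the axis.

Emit:
arm_command --moves '[[[-0.08,0.04,0.03],[0,0.002,0.05],1],[[0,0,0],[0,0.002,0.06],1],[[0,0,0],[0,0,0.06],1],[[0,0,0],[0,0,0.05],1],[[0,0,0],[0,0,0.03],1]]'

```text
time_s: 5.6
position: [0.5992, 0.0735, 0.0929]
tcp_rot: [-170.7, 38.9, 105.7]
contact_force: [0.7, 0.2, -0.0]
opening: 1.0
gripper_force: 0.0
```

```bash
python3 - <<'E'
from h import *
from plant import camera
go(*knobpose(0,.006,-12))
S=camera('scene')[:,:,::-1];T=camera('top')[:,:,::-1]
o=np.hstack([cv2.resize(S[200:320,240:360],(400,400),interpolation=2),cv2.resize(T[170:290,230:350],(400,400),interpolation=2)])
cv2.imwrite('pics/ap2.png',o)
E
```

```text
pos [0.5992 0.0735 0.0929] rpy [-170.7   38.9  105.7] d [-0.0021 -0.0087 -0.0117] F [ 0.7  0.2 -0. ] open 1.0 t 5.6
 shift now-frame u [ 0.0025 -0.0041  0.029 ] rows>= 1.0
 turn u [ 0.085 -0.009 -0.025] rows>= 1.0  shift in target frame u [ 0.0025 -0.0039  0.029 ]
```

View pics/ap2.png

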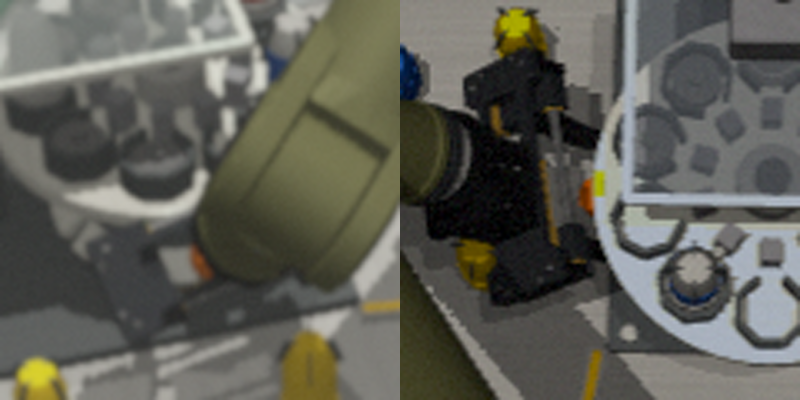

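Emit:
arm_command --moves '[[[0.08,0,-0.02],[0.002,-0.004,0.012],1],[[0,0,0],[0,0,0.012],1],[[0,0,0],[0,0,0],1]]'

```text
time_s: 6.0
position: [0.597, 0.067, 0.0826]
tcp_rot: [-170.0, 39.0, 106.0]
contact_force: [0.0, 0.3, -0.0]
opening: 0.996
gripper_force: 0.0
```

```bash
python3 - <<'E'
from h import *
go(*knobpose(0,.006,-12))
E
```

```text
pos [0.597  0.067  0.0826] rpy [-170.   39.  106.] d [ 0.0002 -0.0021 -0.0014] F [ 0.   0.3 -0. ] open 0.996 t 6.0
 shift now-frame u [-0.0015 -0.      0.0048] rows>= 1.0
 turn u [0.003 0.003 0.015] rows>= 1.0  shift in target frame u [-0.0015 -0.      0.0048]
```

Emit:
arm_command --moves '[[[0,0,0],[0,0,0.004],0],[[0,0,0],[0,0,0],-1],[[0,0,0],[0,0,0],-1],[[0,0,0],[0,0,0],-1],[[0,0,0],[0,0,0],-1]]'

```text
time_s: 6.5
position: [0.597, 0.0656, 0.0811]
tcp_rot: [-170.1, 39.0, 106.0]
contact_force: [0.1, -1.0, -0.3]
opening: 0.63
gripper_force: 0.0
```

Emit:
arm_command --moves '[[[0,0,0],[0,0,0],-1],[[0,0,0],[0,0,0],-1],[[0,0,0],[0,0,0],-1]]'

```text
time_s: 6.8
position: [0.5972, 0.0657, 0.081]
tcp_rot: [-170.1, 38.9, 106.0]
contact_force: [1.8, 0.8, 0.1]
opening: 0.391
gripper_force: 30.0
```

```bash
python3 - <<'E'
from h import *
go(*knobpose(0,.006,-12))
E
```

```text
pos [0.5972 0.0657 0.081 ] rpy [-170.1   38.9  106. ] d [-0.0001 -0.0008  0.0003] F [1.8 0.8 0.1] open 0.391 t 6.8
 shift now-frame u [-0.0016 -0.0005  0.0006] rows>= 1.0
 turn u [ 0.008 -0.     0.014] rows>= 1.0  shift in target frame u [-0.0016 -0.0005  0.0006]
```

Opening is 34 mm, the knob's width, so it is gripped. Lifting 13 mm.

Emit:
arm_command --moves '[[[0,0,0],[0,0,-0.009],-1],[[0,0,0],[0,0,-0.009],-1],[[0,0,0],[0,0,-0.008],-1],[[0,0,0],[0,0,0],-1],[[0,0,0],[0,0,0],-1]]'

```text
time_s: 7.3
position: [0.5968, 0.0724, 0.0891]
tcp_rot: [-169.9, 39.0, 106.1]
contact_force: [3.9, -5.2, -11.9]
opening: 0.383
gripper_force: 30.0
```

```bash
python3 - <<'E'
from h import *
go(*knobpose(0,.019,-12))
for a in(-9,-18,-27,-36): go(*knobpose(a,.019,-12))
# per-row plan: 12 rows of 3 deg
p,r=knobpose(0,.019,-12);q,t=knobpose(-3,.019,-12)
print('per 3deg: turn',(np.degrees((r.inv()*t).as_rotvec())/6).round(3),'shift pre-turn',(r.inv().apply(q-p)/.5).round(4),'post',(t.inv().apply(q-p)/.5).round(4))
E
```

```text
pos [0.5968 0.0724 0.0891] rpy [-169.9   39.   106.1] d [0.0003 0.0008 0.0021] F [  3.9  -5.2 -11.9] open 0.383 t 7.3
 shift now-frame u [-0.0016  0.0003 -0.0043] rows>= 1.0
 turn u [-0.014  0.006  0.02 ] rows>= 1.0  shift in target frame u [-0.0016  0.0003 -0.0043]
pos [0.5968 0.0724 0.0891] rpy [-169.9   39.   106.1] d [ 0.0208 -0.0006  0.0021] F [  3.9  -5.2 -11.9] open 0.383 t 7.3
 shift now-frame u [-0.0126  0.0399 -0.0023] rows>= 1.0
 turn u [0.929 0.209 1.168] rows>= 2.0  shift in target frame u [-0.0076  0.0407 -0.0064]
pos [0.5968 0.0724 0.0891] rpy [-169.9   39.   106.1] d [ 0.0409 -0.0053  0.0021] F [  3.9  -5.2 -11.9] open 0.383 t 7.3
 shift now-frame u [-0.0282  0.0775  0.0038] rows>= 1.0
 turn u [1.872 0.411 2.317] rows>= 3.0  shift in target frame u [-0.0086  0.0811 -0.0126]
pos [0.5968 0.0724 0.0891] rpy [-169.9   39.   106.1] d [ 0.0599 -0.0131  0.0021] F [  3.9  -5.2 -11.9] open 0.383 t 7.3
 shift now-frame u [-0.048   0.1121  0.0139] rows>= 2.0
 turn u [2.816 0.613 3.465] rows>= 4.0  shift in target frame u [-0.0047  0.1206 -0.0227]
pos [0.5968 0.0724 0.0891] rpy [-169.9   39.   106.1] d [ 0.0776 -0.0237  0.0021] F [  3.9  -5.2 -11.9] open 0.383 t 7.3
 shift now-frame u [-0.0714  0.143   0.0277] rows>= 2.0
 turn u [3.759 0.815 4.614] rows>= 5.0  shift in target frame u [ 0.0042  0.158  -0.0365]
per 3deg: turn [0.314 0.067 0.383] shift pre-turn [-0.0031  0.0134  0.0002] post [-0.0026  0.0135 -0.0002]
```

Emit:
arm_command --moves '[[[0,0,0],[0,0,-0.005],-1],[[0.314,0.067,0.383],[-0.0029,0.0134,0],-1],[[0.314,0.067,0.383],[-0.0029,0.0134,0],-1],[[0.314,0.067,0.383],[-0.0029,0.0134,0],-1],[[0,0,0],[0,0,0],-1]]'

```text
time_s: 7.8
position: [0.6175, 0.0719, 0.09]
tcp_rot: [-169.8, 39.0, 96.9]
contact_force: [0.9, -6.5, -12.0]
opening: 0.384
gripper_force: 30.0
```

```bash
python3 - <<'E'
from h import *
from plant import camera
go(*knobpose(-9,.019,-12))
T=camera('top')[:,:,::-1];print('yellow',blobs(T,(19,120,120),(32,255,255),(280,200,310,240),4),blobs(T,(105,90,40),(125,255,255),(290,235,350,280),4))
for yw in(0,-6,-9,-12): 
    w=AX+R.from_euler('z',YAW+yw,degrees=True).apply([0,.134,.145]);print(yw,proj('top',w))
E
```

```text
pos [0.6175 0.0719 0.09  ] rpy [-169.8   39.    96.9] d [ 0.0001 -0.0002  0.0013] F [  0.9  -6.5 -12. ] open 0.384 t 7.8
 shift now-frame u [-0.0019 -0.0001 -0.0017] rows>= 1.0
 turn u [-0.047  0.011 -0.004] rows>= 1.0  shift in target frame u [-0.0019 -0.     -0.0017]
yellow [(np.int32(26), [288, 214, 5, 8], [289.8, 217.3])] [(np.int32(24), [307, 253, 13, 5], [313.5, 255.1])]
0 [[289.40449779 224.81420949]]
-6 [[289.79560571 219.55048553]]
-9 [[290.20097925 216.9460798 ]]
-12 [[290.74440002 214.36941826]]
```

The turret follows: the yellow mark moved to (289.8,217.3), about -9°. Continuing.

Emit:
arm_command --moves '[[[0.32,0.067,0.383],[-0.003,0.0134,-0.0003],-1],[[0.314,0.067,0.383],[-0.0029,0.0134,0],-1],[[0.314,0.067,0.383],[-0.0029,0.0134,0],-1],[[0.314,0.067,0.383],[-0.0029,0.0134,0],-1],[[0.314,0.067,0.383],[-0.0029,0.0134,0],-1]]'

```text
time_s: 8.35
position: [0.6488, 0.0639, 0.0905]
tcp_rot: [-169.6, 39.2, 82.1]
contact_force: [-3.2, -6.2, -10.7]
opening: 0.382
gripper_force: 30.2
```

```bash
python3 - <<'E'
from h import *
go(*knobpose(-24,.019,-12));go(*knobpose(-36,.019,-12));print(read_state()['q'].round(1))
E
```

```text
pos [0.6488 0.0639 0.0905] rpy [-169.6   39.2   82.1] d [ 0.0017 -0.0016  0.0008] F [ -3.2  -6.2 -10.7] open 0.382 t 8.35
 shift now-frame u [-0.0031  0.0038 -0.0001] rows>= 1.0
 turn u [-0.062  0.039  0.012] rows>= 1.0  shift in target frame u [-0.0031  0.0038 -0.0001]
pos [0.6488 0.0639 0.0905] rpy [-169.6   39.2   82.1] d [ 0.0255 -0.0152  0.0008] F [ -3.2  -6.2 -10.7] open 0.382 t 8.35
 shift now-frame u [-0.0188  0.0563  0.0033] rows>= 1.0
 turn u [1.198 0.312 1.541] rows>= 2.0  shift in target frame u [-0.0095  0.0585 -0.0044]
[-17.   45.1  -9.3  69.2  31.7  98.6 -41.6]
```

Emit:
arm_command --moves '[[[0.31,0.07,0.383],[-0.0035,0.0134,0],-1],[[0.31,0.07,0.383],[-0.0035,0.0134,0],-1],[[0.31,0.07,0.383],[-0.003,0.0134,0],-1],[[0.31,0.07,0.383],[-0.003,0.0134,0],-1],[[0,0,0],[0,0,0],-1]]'

```text
time_s: 8.85
position: [0.6739, 0.0494, 0.0898]
tcp_rot: [-169.9, 39.1, 69.9]
contact_force: [-2.3, -5.8, -11.3]
opening: 0.384
gripper_force: 30.0
```

```bash
python3 - <<'E'
from h import *
from plant import camera
go(*knobpose(-36,.019,-12))
S=camera('scene')[:,:,::-1];T=camera('top')[:,:,::-1]
cv2.imwrite('pics/T36.png',T);cv2.imwrite('pics/S36.png',S)
print('blue',blobs(T,(105,90,40),(125,255,255),(270,200,350,280),4),'red',blobs(T,(0,90,50),(5,255,255),(320,240,375,290),3))
print('red S',blobs(S,(0,90,50),(4,255,255),(300,170,380,260),4))
for a in(-30,-34,-36,-38):
    W=R.from_euler('z',YAW+a,degrees=True)
    print(a,'red top,scene',proj('top',AX+W.apply([-.0809,-.0588,.235])),proj('scene',AX+W.apply([-.0809,-.0588,.194])))
o=np.hstack([cv2.resize(S[160:310,210:360],(400,400),interpolation=2),cv2.resize(T[130:290,230:390],(400,400),interpolation=2)])
cv2.imwrite('pics/t36.png',o)
E
```

```text
pos [0.6739 0.0494 0.0898] rpy [-169.9   39.1   69.9] d [ 0.0005 -0.0007  0.0014] F [ -2.3  -5.8 -11.3] open 0.384 t 8.85
 shift now-frame u [-0.0026  0.001  -0.0018] rows>= 1.0
 turn u [-0.035  0.024 -0.006] rows>= 1.0  shift in target frame u [-0.0026  0.0011 -0.0018]
blue [(np.int32(25), [299, 237, 12, 5], [304.8, 239.5])] red [(np.int32(28), [335, 262, 14, 8], [340.4, 266.6])]
red S [(np.int32(141), [321, 200, 15, 12], [328.5, 205.8])]
-30 red top,scene [[346.74087498 258.17473885]] [[327.42324132 202.2193678 ]]
-34 red top,scene [[343.8664829  258.34165614]] [[328.36032456 203.79817784]]
-36 red top,scene [[342.42566495 258.35043265]] [[328.76295903 204.60652027]]
-38 red top,scene [[340.98486731 258.30937428]] [[329.12068956 205.42632679]]
```

View pics/t36.png

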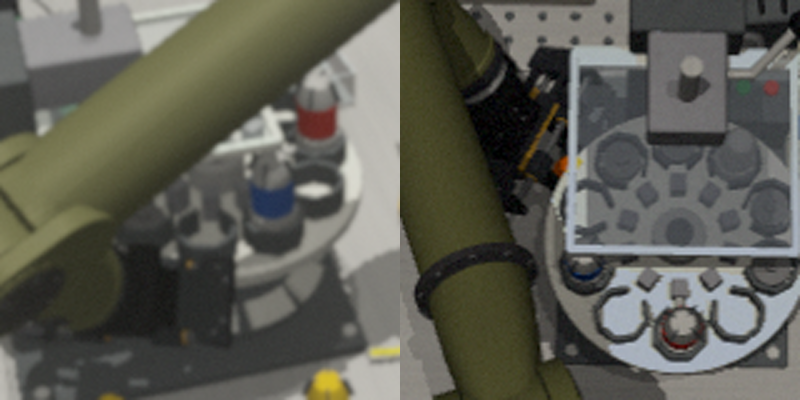

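The red cartridge now stands at the front at crop (680,330), and the blue one has gone round to (585,270). Lowering the plunger.

Emit:
arm_command --moves '[[[0,0,0],[0,0.001,0.01],-1],[[0,0,0],[0,0,0.01],-1],[[0,0,0],[0,0,0.009],-1],[[0,0,0],[0,0,0],-1],[[0,0,0],[0,0,0],-1]]'

```text
time_s: 9.45
position: [0.6693, 0.044, 0.0814]
tcp_rot: [-170.1, 38.9, 70.0]
contact_force: [-1.0, -5.6, -11.3]
opening: 0.384
gripper_force: 30.0
```

```bash
python3 - <<'E'
from h import *
go(*knobpose(-36,.0055,-12))
E
```

```text
pos [0.6693 0.044  0.0814] rpy [-170.1   38.9   70. ] d [ 0.     -0.0023 -0.0005] F [ -1.   -5.6 -11.3] open 0.384 t 9.45
 shift now-frame u [-0.0028  0.0022  0.0032] rows>= 1.0
 turn u [0.01  0.001 0.014] rows>= 1.0  shift in target frame u [-0.0028  0.0022  0.0032]
```

Emit:
arm_command --moves '[[[0,0,0],[0,0.001,0.004],-1],[[0,0,0],[0,0,0],-1],[[0,0,0],[0,0,0],-1],[[0,0,0],[0,0,0],-1]]'

```text
time_s: 9.85
position: [0.6693, 0.0438, 0.0811]
tcp_rot: [-170.1, 38.9, 70.0]
contact_force: [0.5, -1.6, -5.4]
opening: 0.383
gripper_force: 30.0
```

```bash
python3 - <<'E'
from h import *
go(*knobpose(-36,.0055,-12)); s=read_state();print(s['ft_torque'])
E
```

```text
pos [0.6693 0.0438 0.0811] rpy [-170.1   38.9   70. ] d [ 0.     -0.0022 -0.0002] F [ 0.5 -1.6 -5.4] open 0.383 t 9.85
 shift now-frame u [-0.0029  0.002   0.0026] rows>= 1.0
 turn u [ 0.018 -0.012  0.015] rows>= 1.0  shift in target frame u [-0.0029  0.002   0.0026]
[ 1.01166309 -1.01889157 -0.01102827]
```

Emit:
arm_command --moves '[[[0,0,0],[0,0,0.003],-1],[[0,0,0],[0,0,0],-1],[[0,0,0],[0,0,0],-1]]'

```text
time_s: 10.15
position: [0.6693, 0.0437, 0.081]
tcp_rot: [-170.2, 38.8, 70.0]
contact_force: [3.4, 2.3, 1.4]
opening: 0.38
gripper_force: 30.0
```

```bash
python3 - <<'E'
from h import *
go(*knobpose(-36,.0055,-12))
E
```

```text
pos [0.6693 0.0437 0.081 ] rpy [-170.2   38.8   70. ] d [ 0.     -0.0021 -0.0001] F [3.4 2.3 1.4] open 0.38 t 10.15
 shift now-frame u [-0.0029  0.0019  0.0023] rows>= 1.0
 turn u [ 0.03  -0.025  0.014] rows>= 1.0  shift in target frame u [-0.0029  0.0019  0.0023]
```

Emit:
arm_command --moves '[[[0,0,0],[0,0,0],0.2],[[0,0,0],[0,0,0],1],[[0,0,0],[0,0,0],1],[[0,0,0],[0,0,0],1],[[0,0,0],[0,0,0],1]]'

```text
time_s: 10.65
position: [0.6685, 0.0423, 0.0796]
tcp_rot: [-170.1, 38.9, 70.0]
contact_force: [-0.1, 0.6, -0.9]
opening: 0.749
gripper_force: 0.0
```

Emit:
arm_command --moves '[[[0,0,0],[0,0,-0.04],1],[[0,0,0],[0,0,-0.07],1],[[0,0,0],[0,0,-0.08],1],[[0,0,0],[0,0,-0.08],1],[[0,0,0],[0,0,0],1]]'

```text
time_s: 11.15
position: [0.7135, 0.0986, 0.1687]
tcp_rot: [-170.1, 39.3, 69.3]
contact_force: [-0.2, -0.9, 0.2]
opening: 0.997
gripper_force: 0.0
```

```bash
python3 - <<'E'
from h import *
from plant import camera
go([.62,.2,.36],down(90));print(read_state()['q'].round(1))
S=camera('scene')[:,:,::-1];T=camera('top')[:,:,::-1]
cv2.imwrite('pics/T2.png',T);cv2.imwrite('pics/S2.png',S)
for n,im in(('top',T),('scene',S)): print(n,blobs(im,(5,150,110),(18,255,255),(220,170,330,300),4))
for l in(0,.009):
    W=R.from_euler('z',YAW-36,degrees=True);a=np.array([0,.643,.766]);k=AX+W.apply([0,.131,.091]+a*(l+.017));print(l,proj('top',k),proj('scene',k))
print('red',blobs(T,(0,90,50),(5,255,255),(320,240,375,290),3),blobs(S,(0,90,50),(4,255,255),(300,170,380,260),4))
o=np.hstack([cv2.resize(S[160:310,210:360],(400,400),interpolation=2),cv2.resize(T[130:290,230:390],(400,400),interpolation=2)])
cv2.imwrite('pics/rel.png',o)
E
```

```text
pos [0.7135 0.0986 0.1687] rpy [-170.1   39.3   69.3] d [-0.0935  0.1014  0.1913] F [-0.2 -0.9  0.2] open 0.997 t 11.15
 shift now-frame u [-0.1464 -0.3072 -0.3267] rows>= 5.0
 turn u [-2.748  6.179 -3.87 ] rows>= 7.0  shift in target frame u [ 0.2028 -0.187  -0.3827]
[-22.9  56.9   6.5  39.5  19.1 116.2 -38.4]
top [(np.int32(4), [294, 197, 2, 3], [294.5, 198.0])]
scene []
0 [[297.77990821 197.68373633]] [[269.28215076 275.22770661]]
0.009 [[295.98927746 195.79790021]] [[268.04947757 274.82331336]]
red [(np.int32(6), [335, 262, 2, 5], [335.3, 264.2]), (np.int32(18), [338, 265, 12, 5], [343.5, 267.2])] [(np.int32(141), [321, 200, 15, 12], [328.4, 205.8])]
```

View pics/rel.png

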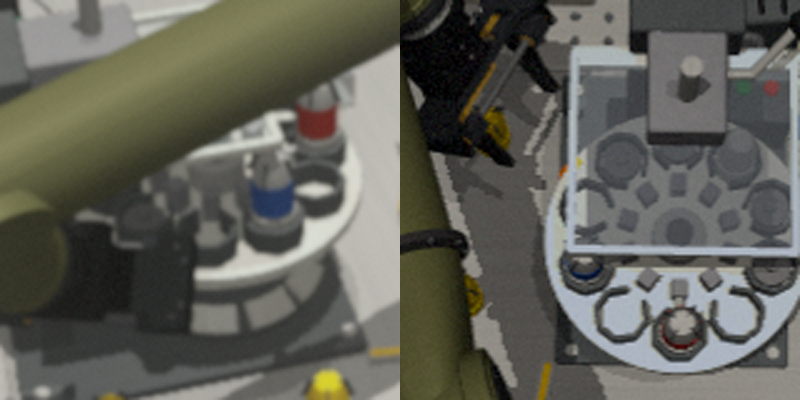

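The picture shows red at the front (328.4,205.8 in scene) and the fingers clear of the knob. I'll move outward from the guard before bringing the tool upright.

```bash
python3 - <<'E'
from h import *
go([.65,.22,.21],down(70));
E
```

```text
pos [0.7115 0.0984 0.1654] rpy [-169.6   39.3   69.7] d [-0.0615  0.1216  0.0446] F [-0.3 -0.4 -0.2] open 1.001 t 11.25
 shift now-frame u [ 0.087  -0.2302 -0.1472] rows>= 3.0
 turn u [-1.686  6.522 -0.65 ] rows>= 7.0  shift in target frame u [ 0.1865 -0.1987 -0.0892]
```

Emit:
arm_command --moves '[[[0,0,0],[0.022,-0.058,-0.037],1],[[0,0,0],[0.022,-0.058,-0.037],1],[[0,0,0],[0.022,-0.058,-0.037],1],[[0,0,0],[0.022,-0.058,-0.037],1]]'

```text
time_s: 11.65
position: [0.6468, 0.2027, 0.1979]
tcp_rot: [-169.9, 39.2, 69.5]
contact_force: [0.7, 0.8, 0.6]
opening: 0.996
gripper_force: 0.0
```

Emit:
arm_command --moves '[[[-0.24,0.93,-0.09],[0,0,0],1],[[-0.24,0.93,-0.09],[0,0,0],1],[[-0.24,0.93,-0.09],[0,0,0],1],[[-0.24,0.93,-0.09],[0,0,0],1]]'

```text
time_s: 12.05
position: [0.6458, 0.2051, 0.1972]
tcp_rot: [-175.9, 16.4, 69.2]
contact_force: [-0.8, -0.9, 0.0]
opening: 1.004
gripper_force: 0.0
```

Emit:
arm_command --moves '[[[-0.24,0.93,-0.09],[0,0,0],1],[[-0.24,0.93,-0.09],[0,0,0],1],[[-0.24,0.93,-0.09],[0,0,0],1],[[0,0,0],[0,0,0],1]]'

```text
time_s: 12.45
position: [0.6446, 0.2007, 0.1983]
tcp_rot: [179.9, -0.2, 70.0]
contact_force: [-0.5, -1.1, 0.6]
opening: 0.998
gripper_force: 0.0
```

```bash
python3 - <<'E'
from h import *
from plant import camera
go([.5,.2,.40],down(0));print(read_state()['q'].round(1))
S=camera('scene')[:,:,::-1];T=camera('top')[:,:,::-1]
cv2.imwrite('pics/T3.png',T);cv2.imwrite('pics/S3.png',S)
for n,im in(('top',T),('scene',S)): print(n,blobs(im,(5,150,110),(18,255,255),(250,170,330,300),4))
print('red',blobs(T,(0,90,50),(5,255,255),(320,240,375,290),3),blobs(S,(0,90,50),(4,255,255),(300,170,380,260),4))
E
```

```text
pos [0.6446 0.2007 0.1983] rpy [179.9  -0.2  70. ] d [-0.1446 -0.0007  0.2017] F [-0.5 -1.1  0.6] open 0.998 t 12.45
 shift now-frame u [-0.0988 -0.2709 -0.4041] rows>= 5.0
 turn u [-0.016 -0.04  11.66 ] rows>= 12.0  shift in target frame u [-0.2893  0.0014 -0.4035]
[-44.6  24.3  34.1  82.4 -13.9  77.3 -29.9]
top [(np.int32(4), [294, 197, 2, 3], [294.5, 198.0])]
scene [(np.int32(25), [264, 273, 5, 8], [265.9, 277.2]), (np.int32(16), [275, 272, 3, 7], [276.1, 275.2])]
red [(np.int32(3), [335, 264, 2, 3], [335.3, 265.0]), (np.int32(22), [338, 265, 12, 5], [343.1, 267.5])] [(np.int32(142), [321, 200, 15, 12], [328.4, 205.7])]
```

Emit:
arm_command --moves '[[[0,0,0],[-0.019,-0.053,-0.08],1],[[0,0,0],[-0.019,-0.053,-0.08],1],[[0,0,0],[-0.019,-0.053,-0.08],1],[[0,0,0],[-0.019,-0.053,-0.08],1],[[0,0,0],[-0.019,-0.053,-0.08],1]]'

```text
time_s: 13.05
position: [0.5043, 0.2063, 0.3994]
tcp_rot: [179.7, -0.1, 70.3]
contact_force: [-0.5, 0.5, 0.3]
opening: 0.996
gripper_force: 0.0
```

Emit:
arm_command --moves '[[[0,0,0.97],[0,0,0],1],[[0,0,0.97],[0,0,0],1],[[0,0,0.97],[0,0,0],1],[[0,0,0.97],[0,0,0],1],[[0,0,0.97],[0,0,0],1]]'

```text
time_s: 13.55
position: [0.5055, 0.2065, 0.3979]
tcp_rot: [179.8, -0.2, 41.0]
contact_force: [-0.0, 0.5, -0.1]
opening: 0.998
gripper_force: 0.0
```

Emit:
arm_command --moves '[[[0,0,0.97],[0,0,0],1],[[0,0,0.97],[0,0,0],1],[[0,0,0.97],[0,0,0],1],[[0,0,0.97],[0,0,0],1],[[0,0,0.97],[0,0,0],1]]'

```text
time_s: 14.05
position: [0.5055, 0.2065, 0.3978]
tcp_rot: [179.9, -0.3, 11.9]
contact_force: [0.1, -0.8, 0.1]
opening: 1.002
gripper_force: 0.0
```

Emit:
arm_command --moves '[[[0,0,0.97],[0,0,0],1],[[0,0,0.97],[0,0,0],1],[[0,0,0],[0,0,0],1]]'

```text
time_s: 14.35
position: [0.5056, 0.2063, 0.3979]
tcp_rot: [180.0, -0.3, 0.5]
contact_force: [0.0, 0.4, -0.5]
opening: 1.0
gripper_force: 0.0
```

```bash
python3 - <<'E'
from h import *
from plant import camera
print(plane('top',(342.8,260),.235),plane('scene',(328.4,205.8),.194))
go([.497,-.059,.32],down(0));print(read_state()['q'].round(1))
S=camera('scene')[:,:,::-1]
print(blobs(S,(5,150,110),(18,255,255),(250,250,330,300),4))
cv2.imwrite('pics/k.png',cv2.resize(S[180:300,240:360],(480,480),interpolation=2))
E
```

```text
[ 0.49397301 -0.05966784  0.235     ] [ 0.50018509 -0.0542597   0.194     ]
pos [0.5056 0.2063 0.3979] rpy [180.   -0.3   0.5] d [-0.0086 -0.2653 -0.0779] F [ 0.   0.4 -0.5] open 1.0 t 14.35
 shift now-frame u [-0.0224  0.5304  0.1557] rows>= 6.0
 turn u [ 0.003 -0.049  0.081] rows>= 1.0  shift in target frame u [-0.0171  0.5307  0.1557]
[ -58.8    3.7   36.2   81.4   -2.1   95.3 -112.4]
[(np.int32(139), [264, 269, 14, 13], [270.7, 275.3])]
```

View pics/k.png

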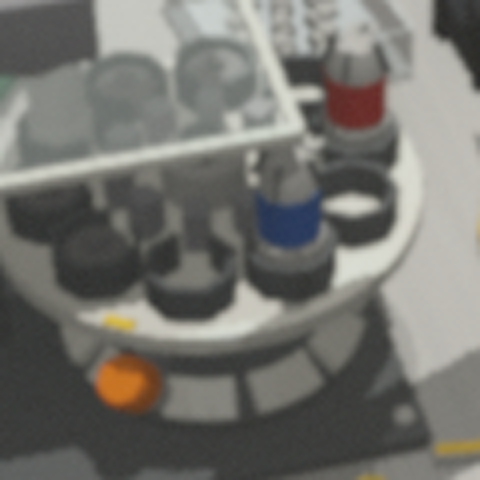

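The view is now clear. The orange knob is at (270.7,275.3) under its yellow mark at (269.5,260.8), red stands in the front socket at (328,205), and blue is seated. I'll check the turret angle before pulling.

```bash
python3 - <<'E'
from h import *
from plant import camera
S=camera('scene')[:,:,::-1];T=camera('top')[:,:,::-1];S0=cv2.imread('pics/scene0.png');T0=cv2.imread('pics/top0.png')
def ob(im0,im1,n,lo,hi,b,l):
    a=max(blobs(im0,lo,hi,b,3));c=max(blobs(im1,lo,hi,b,3));return a[2],c[2]
print('blue scene',ob(S0,S,'scene',(105,90,40),(125,255,255),(250,170,350,280),0))
print('red scene',ob(S0,S,'scene',(0,90,50),(4,255,255),(290,170,380,260),0))
print('mark scene',ob(S0,S,'scene',(19,120,120),(32,255,255),(255,252,320,267),0))
print('knob scene',ob(S0,S,'scene',(5,150,110),(18,255,255),(255,250,330,300),0))
pt={'blue':[-.0809,.0588,.19],'red':[-.0809,-.0588,.19],'mark':[0,.134,.145],'knob':[0,.142,.104],'knobup':[0,.142+.0058,.104+.0069]}
for a in(0,-33,-34,-35,-36,-37):
    W=R.from_euler('z',YAW+a,degrees=True);print(a,{k:proj('scene',AX+W.apply(v)).round(1).tolist() for k,v in pt.items()})
E
```

```text
blue scene ([327.7, 221.9], [311.9, 235.3])
red scene ([315.7, 193.7], [328.5, 205.9])
mark scene ([303.7, 260.8], [269.5, 260.2])
knob scene ([304.0, 275.8], [270.6, 275.3])
0 {'blue': [[327.9, 221.4]], 'red': [[315.5, 193.8]], 'mark': [[304.0, 261.6]], 'knob': [[305.4, 276.0]], 'knobup': [[305.9, 275.7]]}
-33 {'blue': [[313.7, 233.7]], 'red': [[328.2, 204.6]], 'mark': [[272.0, 261.5]], 'knob': [[272.1, 275.9]], 'knobup': [[271.0, 275.6]]}
-34 {'blue': [[313.1, 234.0]], 'red': [[328.4, 205.0]], 'mark': [[271.1, 261.3]], 'knob': [[271.1, 275.7]], 'knobup': [[270.0, 275.3]]}
-35 {'blue': [[312.5, 234.3]], 'red': [[328.6, 205.4]], 'mark': [[270.2, 261.1]], 'knob': [[270.2, 275.5]], 'knobup': [[269.0, 275.1]]}
-36 {'blue': [[311.9, 234.6]], 'red': [[328.8, 205.9]], 'mark': [[269.3, 260.9]], 'knob': [[269.3, 275.3]], 'knobup': [[268.0, 274.9]]}
-37 {'blue': [[311.3, 234.8]], 'red': [[329.0, 206.3]], 'mark': [[268.4, 260.6]], 'knob': [[268.3, 275.0]], 'knobup': [[267.1, 274.6]]}
```

The mark, blue and red all give about -36°, and the knob matches its home position. Moving over the red cartridge.

Emit:
arm_command --moves '[[[0,-0.05,0.08],[-0.003,0.088,0],1],[[0,0,0],[-0.003,0.088,0],1],[[0,0,0],[-0.003,0.088,0],1],[[0,0,0],[-0.003,0.088,0],1],[[0,0,0],[-0.003,0.088,0.03],1]]'

```text
time_s: 15.0
position: [0.4988, -0.017, 0.3842]
tcp_rot: [-179.8, -0.2, 0.0]
contact_force: [1.0, 0.3, 0.1]
opening: 0.998
gripper_force: 0.0
```

Emit:
arm_command --moves '[[[0,0,0],[0,0.085,0.04],1],[[0,0,0],[0,0,0.08],1],[[0,0,0],[0,0,0],1],[[0,0,0],[0,0,0],1]]'

```text
time_s: 15.4
position: [0.4981, -0.0565, 0.3231]
tcp_rot: [-179.8, 0.0, 0.0]
contact_force: [-0.1, 0.6, 0.1]
opening: 0.998
gripper_force: 0.0
```

```bash
python3 - <<'E'
from h import *
from plant import camera
go([.498,-.059,.181],down(0.4));print(read_state()['q'].round(1))
T=camera('top')[:,:,::-1];S=camera('scene')[:,:,::-1]
o=np.hstack([cv2.resize(S[130:270,250:390],(400,400),interpolation=2),cv2.resize(T[190:310,280:400],(400,400),interpolation=2)])
cv2.imwrite('pics/ov.png',o)
E
```

```text
pos [ 0.4981 -0.0565  0.3231] rpy [-179.8    0.     0. ] d [-1.000e-04 -2.500e-03 -1.421e-01] F [-0.1  0.6  0.1] open 0.998 t 15.4
 shift now-frame u [-2.000e-04  5.800e-03  2.841e-01] rows>= 3.0
 turn u [-0.026  0.001 -0.059] rows>= 1.0  shift in target frame u [-2.000e-04  5.000e-03  2.841e-01]
[-47.5  -4.7  48.7  95.7   3.3  87.4 -89.1]
```

View pics/ov.png

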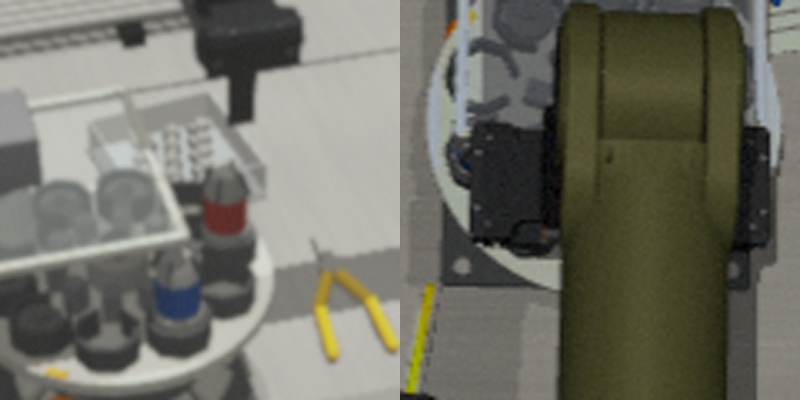

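The gripper is above the cartridge, with its body in front of the guard edge. Descending in two stages and watching the force.

Emit:
arm_command --moves '[[[0,0,0],[0,0.005,0.05],1],[[0,0,0],[0,0,0.05],1],[[0,0,0],[0,0,0.05],1],[[0,0,0],[0,0,0.04],1],[[0,0,0],[0,0,0.02],1]]'

```text
time_s: 16.0
position: [0.4987, -0.0588, 0.2176]
tcp_rot: [-179.9, -0.0, 0.0]
contact_force: [0.8, -0.4, 0.4]
opening: 0.999
gripper_force: 0.0
```

Emit:
arm_command --moves '[[[0,0,0],[0,0,0.03],1],[[0,0,0],[0,0,0.03],1],[[0,0,0],[0,0,0.01],1],[[0,0,0],[0,0,0],1]]'

```text
time_s: 16.4
position: [0.4987, -0.0594, 0.1831]
tcp_rot: [-179.9, -0.1, -0.0]
contact_force: [0.1, 0.6, -0.0]
opening: 1.0
gripper_force: 0.0
```

```bash
python3 - <<'E'
from h import *
go([.498,-.059,.181],down(0));print(read_state()['q'].round(1))
E
```

```text
pos [ 0.4987 -0.0594  0.1831] rpy [-1.799e+02 -1.000e-01 -0.000e+00] d [-0.0007  0.0004 -0.0021] F [ 0.1  0.6 -0. ] open 1.0 t 16.4
 shift now-frame u [-0.0015 -0.0008  0.0042] rows>= 1.0
 turn u [-0.023 -0.01  -0.007] rows>= 1.0  shift in target frame u [-0.0014 -0.0008  0.0042]
[-46.2   0.8  51.1 108.4  -0.8  71.1 -84.9]
```

Emit:
arm_command --moves '[[[0,0,0],[0,0,0.002],0],[[0,0,0],[0,0,0],-1],[[0,0,0],[0,0,0],-1],[[0,0,0],[0,0,0],-1],[[0,0,0],[0,0,0],-1]]'

```text
time_s: 16.9
position: [0.4983, -0.0598, 0.1817]
tcp_rot: [-179.8, -0.1, -0.1]
contact_force: [-0.2, -0.1, -0.7]
opening: 0.633
gripper_force: 0.0
```

Emit:
arm_command --moves '[[[0,0,0],[0,0,0],-1],[[0,0,0],[0,0,0],-1],[[0,0,0],[0,0,0],-1]]'

```text
time_s: 17.2
position: [0.4981, -0.0597, 0.1816]
tcp_rot: [-179.8, -0.0, -0.1]
contact_force: [0.2, 0.8, 0.7]
opening: 0.432
gripper_force: 30.0
```

Opening is 37.6 mm, so the 38 mm grip part is held. Pulling straight up.

Emit:
arm_command --moves '[[[0,0,0],[0,0,-0.008],-1],[[0,0,0],[0,0,-0.008],-1],[[0,0,0],[0,0,-0.01],-1],[[0,0,0],[0,0,-0.02],-1],[[0,0,0],[0,0,-0.03],-1]]'

```text
time_s: 17.7
position: [0.4977, -0.0602, 0.2204]
tcp_rot: [-179.8, 0.0, -0.1]
contact_force: [-0.3, 0.0, -2.1]
opening: 0.428
gripper_force: 30.0
```

Emit:
arm_command --moves '[[[0,0,0],[0,0,-0.04],-1],[[0,0,0],[0,0,-0.05],-1],[[0,0,0],[0,0,-0.06],-1],[[0,0,0],[0,0,-0.06],-1],[[0,0,0],[0,0,0],-1]]'

```text
time_s: 18.2
position: [0.5003, -0.0609, 0.3298]
tcp_rot: [-179.8, -0.5, -0.1]
contact_force: [-0.4, 0.2, -3.1]
opening: 0.425
gripper_force: 30.0
```

```bash
python3 - <<'E'
from h import *
go([.43,.347,.32],down(90));print(read_state()['q'].round(1))
S0=cv2.imread('pics/S3.png')
# refine tray + spent from scene before: tray outer corners seen at z=.03
for q in((368,356),(434,347),(463,406),(388,428)): print(q,plane('scene',q,.03).round(3))
E
```

```text
pos [ 0.5003 -0.0609  0.3298] rpy [-1.798e+02 -5.000e-01 -1.000e-01] d [-0.0703  0.4079 -0.0098] F [-0.4  0.2 -3.1] open 0.425 t 18.2
 shift now-frame u [-0.1428 -0.8154  0.0218] rows>= 9.0
 turn u [  0.033  -0.098 -15.024] rows>= 16.0  shift in target frame u [ 0.8158 -0.1406  0.0195]
[-47.6  -4.9  49.1  95.    3.4  87.7 -88.8]
(368, 356) [0.506 0.297 0.03 ]
(434, 347) [0.354 0.314 0.03 ]
(463, 406) [0.357 0.47  0.03 ]
(388, 428) [0.524 0.475 0.03 ]
```

Emit:
arm_command --moves '[[[0,0,0],[-0.014,-0.082,0],-1],[[0,0,0],[-0.014,-0.082,0],-1],[[0,0,0],[-0.014,-0.082,0],-1],[[0,0,0],[-0.014,-0.082,0],-1],[[0,0,0],[-0.014,-0.082,0],-1]]'

```text
time_s: 18.7
position: [0.4626, 0.1459, 0.325]
tcp_rot: [-179.8, -0.0, -0.1]
contact_force: [1.2, 0.9, -3.0]
opening: 0.424
gripper_force: 30.0
```

Emit:
arm_command --moves '[[[0,0,0],[-0.014,-0.082,0],-1],[[0,0,0],[-0.014,-0.082,0],-1],[[0,0,0],[-0.014,-0.082,0],-1],[[0,0,0],[-0.014,-0.082,0],-1],[[0,0,0],[-0.014,-0.075,0],-1]]'

```text
time_s: 19.2
position: [0.4279, 0.348, 0.3253]
tcp_rot: [-179.9, 0.0, -0.1]
contact_force: [1.2, 0.2, -1.7]
opening: 0.431
gripper_force: 30.0
```

Emit:
arm_command --moves '[[[0,0,-0.94],[0,0,0],-1],[[0,0,-0.94],[0,0,0],-1],[[0,0,-0.94],[0,0,0],-1],[[0,0,-0.94],[0,0,0],-1],[[0,0,-0.94],[0,0,0],-1]]'

```text
time_s: 19.7
position: [0.4286, 0.346, 0.3252]
tcp_rot: [-179.9, -0.0, 28.3]
contact_force: [-1.0, -0.3, -3.7]
opening: 0.427
gripper_force: 30.0
```

Emit:
arm_command --moves '[[[0,0,-0.94],[0,0,0],-1],[[0,0,-0.94],[0,0,0],-1],[[0,0,-0.94],[0,0,0],-1],[[0,0,-0.94],[0,0,0],-1],[[0,0,-0.94],[0,0,0],-1]]'

```text
time_s: 20.2
position: [0.4286, 0.346, 0.3252]
tcp_rot: [-179.9, -0.1, 56.5]
contact_force: [0.0, 0.8, -2.8]
opening: 0.427
gripper_force: 30.0
```

Emit:
arm_command --moves '[[[0,0,-0.94],[0,0,0],-1],[[0,0,-0.94],[0,0,0],-1],[[0,0,-0.94],[0,0,0],-1],[[0,0,-0.94],[0,0,0],-1],[[0,0,-0.94],[0,0,0],-1]]'

```text
time_s: 20.7
position: [0.4286, 0.3459, 0.3252]
tcp_rot: [-180.0, -0.1, 84.7]
contact_force: [0.6, 1.2, -2.9]
opening: 0.429
gripper_force: 30.0
```

Emit:
arm_command --moves '[[[0,0,-0.94],[0,0,0],-1],[[0,0,0],[0,0,0],-1]]'

```text
time_s: 20.9
position: [0.4286, 0.346, 0.3253]
tcp_rot: [-180.0, -0.1, 90.1]
contact_force: [0.3, 0.6, -2.5]
opening: 0.429
gripper_force: 30.0
```

```bash
python3 - <<'E'
from h import *
go([.43,.347,.06],down(90));print(read_state()['q'].round(1))
E
```

```text
pos [0.4286 0.346  0.3253] rpy [-1.80e+02 -1.00e-01  9.01e+01] d [ 0.0014  0.001  -0.2653] F [ 0.3  0.6 -2.5] open 0.429 t 20.9
 shift now-frame u [0.001  0.0029 0.5305] rows>= 6.0
 turn u [-0.001 -0.017  0.023] rows>= 1.0  shift in target frame u [0.0019 0.0029 0.5305]
[-62.4   4.2  22.2  88.6  -1.7  87.4 -40. ]
```

Emit:
arm_command --moves '[[[0,0,0],[0.001,0.002,0.08],-1],[[0,0,0],[0,0,0.09],-1],[[0,0,0],[0,0,0.09],-1],[[0,0,0],[0,0,0.09],-1],[[0,0,0],[0,0,0.08],-1]]'

```text
time_s: 21.4
position: [0.4292, 0.3468, 0.1084]
tcp_rot: [-180.0, -0.1, 90.0]
contact_force: [0.3, 1.2, -3.8]
opening: 0.431
gripper_force: 30.0
```

Emit:
arm_command --moves '[[[0,0,0],[0,0,0.05],-1],[[0,0,0],[0,0,0.03],-1],[[0,0,0],[0,0,0.02],-1],[[0,0,0],[0,0,0],-1],[[0,0,0],[0,0,0],-1]]'

```text
time_s: 21.9
position: [0.4308, 0.3483, 0.0619]
tcp_rot: [179.9, -0.2, 90.1]
contact_force: [0.8, -0.0, -2.9]
opening: 0.425
gripper_force: 30.0
```

```bash
python3 - <<'E'
from h import *
go([.43,.347,.0406],down(90))
E
```

```text
pos [0.4308 0.3483 0.0619] rpy [179.9  -0.2  90.1] d [-0.0008 -0.0013 -0.0213] F [ 0.8 -0.  -2.9] open 0.425 t 21.9
 shift now-frame u [-0.0028 -0.0017  0.0425] rows>= 1.0
 turn u [ 0.02  -0.041  0.018] rows>= 1.0  shift in target frame u [-0.0026 -0.0016  0.0425]
```

Emit:
arm_command --moves '[[[0,-0.04,0],[-0.002,-0.001,0.015],-1],[[0,0,0],[0,0,0.012],-1],[[0,0,0],[0,0,0.01],-1],[[0,0,0],[0,0,0],-1],[[0,0,0],[0,0,0],-1]]'

```text
time_s: 22.4
position: [0.4294, 0.3466, 0.042]
tcp_rot: [180.0, 0.1, 90.1]
contact_force: [0.9, 0.4, -2.6]
opening: 0.426
gripper_force: 30.0
```

Emit:
arm_command --moves '[[[0,0,0],[0,0,0.004],-1],[[0,0,0],[0,0,0],-1],[[0,0,0],[0,0,0],-1]]'

```text
time_s: 22.7
position: [0.4299, 0.3469, 0.0405]
tcp_rot: [179.9, 0.0, 90.1]
contact_force: [0.4, 0.2, -1.1]
opening: 0.425
gripper_force: 30.0
```

The floor is starting to carry weight (force down to 1.1 N). I'll lower slightly more, release and back off.

Emit:
arm_command --moves '[[[0,0,0],[0,0,0.002],-1],[[0,0,0],[0,0,0],-1],[[0,0,0],[0,0,0],0.2],[[0,0,0],[0,0,0],1],[[0,0,0],[0,0,0],1]]'

```text
time_s: 23.2
position: [0.4296, 0.3468, 0.0392]
tcp_rot: [179.9, 0.1, 90.1]
contact_force: [-0.2, -0.2, -0.4]
opening: 0.619
gripper_force: 0.0
```

Emit:
arm_command --moves '[[[0,0,0],[0,0,0],1],[[0,0,0],[0,0,0],1],[[0,0,0],[0,0,0],1],[[0,0,0],[0,0,-0.03],1],[[0,0,0],[0,0,-0.05],1]]'

```text
time_s: 23.7
position: [0.4285, 0.3457, 0.0788]
tcp_rot: [-179.9, 0.2, 90.1]
contact_force: [-0.7, 0.9, -0.0]
opening: 0.987
gripper_force: 0.0
```

Emit:
arm_command --moves '[[[0,0,0],[0,0,-0.08],1],[[0,0,0],[0,0,-0.09],1],[[0,0,0],[0,0,-0.09],1],[[0,0,0],[0,0,-0.09],1],[[0,0,0],[0,0,-0.09],1]]'

```text
time_s: 24.2
position: [0.4292, 0.3465, 0.3025]
tcp_rot: [179.9, -0.0, 90.1]
contact_force: [0.3, 0.3, -1.1]
opening: 1.003
gripper_force: 0.0
```

Emit:
arm_command --moves '[[[0,0,0],[-0.09,0,0],1],[[0,0,0],[-0.09,0,0],1],[[0,0,0],[-0.09,0,0],1],[[0,0,0],[-0.09,0,0],1],[[0,0,0],[-0.09,0,0],1]]'

```text
time_s: 24.7
position: [0.4297, 0.1198, 0.3005]
tcp_rot: [179.9, -0.0, 90.1]
contact_force: [-0.1, 0.4, -0.4]
opening: 0.998
gripper_force: 0.0
```

```bash
python3 - <<'E'
from h import *
from plant import camera
go([.43,.347,.3],down(90))
S=camera('scene')[:,:,::-1];T=camera('top')[:,:,::-1]
print('red',blobs(T,(0,90,50),(5,255,255),(140,250,220,330),3),blobs(S,(0,90,50),(4,255,255),(350,330,480,440),4))
print(proj('scene',[.43,.347,.049]),'knob',blobs(S,(5,150,110),(18,255,255),(250,250,330,300),4))
o=np.hstack([cv2.resize(S[160:440,230:480],(400,448),interpolation=2),cv2.resize(T[150:340,140:400],(400,292),interpolation=2).__class__((448,400,3),np.uint8)*0]);o[:292,400:]=cv2.resize(T[150:340,140:400],(400,292),interpolation=2)
cv2.imwrite('pics/end.png',o)
E
```

```text
pos [0.4297 0.1198 0.3005] rpy [179.9  -0.   90.1] d [ 0.0003  0.2272 -0.0005] F [-0.1  0.4 -0.4] open 0.998 t 24.7
 shift now-frame u [0.4544 0.0015 0.001 ] rows>= 5.0
 turn u [ 0.017 -0.     0.019] rows>= 1.0  shift in target frame u [0.4544 0.0006 0.001 ]
red [(np.int32(3), [193, 284, 2, 2], [193.7, 284.3]), (np.int32(7), [190, 295, 4, 3], [191.6, 296.1])] [(np.int32(151), [400, 355, 19, 15], [408.1, 363.1])]
[[408.88909085 361.2179097 ]] knob [(np.int32(139), [264, 269, 14, 13], [270.6, 275.3])]
```

View pics/end.png

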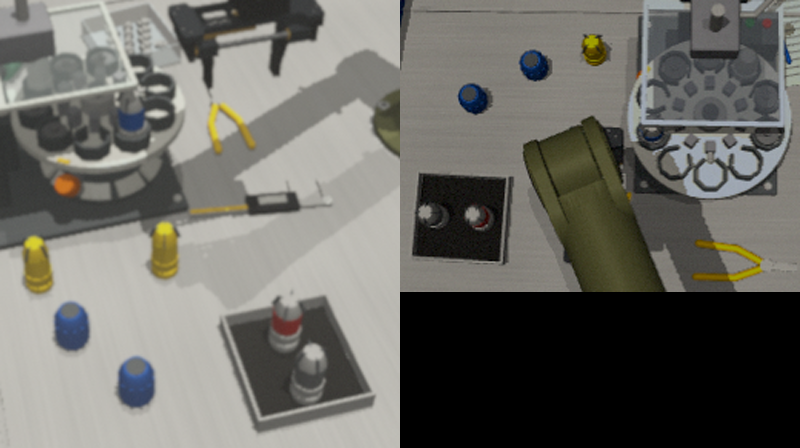

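The red cartridge stands upright in the tray (scene 408,363, where it was predicted) beside the spent cutter. The front socket is empty, blue is seated, the knob is unchanged at (270.6,275.3), and everything else is in place. Handing in.

```bash
python3 -c "
from plant import close_job
print(close_job())"
```

```text
the job is handed in; nothing more can be done
None
```

The job is handed in (no verdict returned): turret one station round with the plunger home, and the red cartridge upright in the tray beside the spent cutter, as far as the last pictures show.

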